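# Weigh a lopsided toolbox on the hand scale

## Task

Weigh the toolbox: take the hand scale from its stand, hook it under the toolbox's carry bar and lift until the box hangs clear of the ledge, level and still, for at least a second. The contents sit off-centre, unseen, so find the spot on the bar where it hangs level, without letting the box tip over steeply. Then lower it gently to stand on the ledge, unhook, and hang the scale back on its stand, leaving the other things where they lie.

Things in the scene. Friction and masses are not known exactly. Their poses are not given: they have to be found in the camera images.
- scale_grip (a point): Centre of the hand scale's upright black grip block (16 mm along its x, 32 along y, 46 tall): grasp it from above, fingers closing along x. z is up as it hangs. 32 mm below, a steel cross bar (10 mm thick, 124 long, along y) passes through; below that hangs an aluminium spring tube (28 mm wide, ending 107 mm below this point), out of which the hook comes.
- hook_seat (a point): Where the axis of the 8 mm carry bar lies when seated in the hook: 159.5 mm straight below scale_grip, unloaded. Hook: 7 mm round steel in the scale's x-z plane; shank at x = -16 mm, V bottom at x = 0 (underside 13 mm below this point), tip at +x (outer edge +20.5 mm, top 13 mm above). Mouth open to +x: the bar comes in 25 mm above this point, then sinks into the V.
- hook (a joint): How far the scale's spring is stretched (m): about 0 unloaded, at most 0.06; the hook and hook_seat slide down by it. The spring starts to give at about 1 N and gives 4 mm more per newton; the hanging toolbox stretches it by roughly 16 to 26 mm.
- stand_rest (a point): Fixed aluminium stand: the point 155 mm above the ledge where the middle of the hung scale's cross bar lies, along y, in two V cradles open upward (8 mm thick, 24 mm to each side along x, rising 12 mm above this point) on uprights 50 mm to each side along y. Between them the space is open to both x sides above the 110 x 150 mm base. Its axes are those of the hung scale.
- carry_bar (a point): Middle of the toolbox's carry bar, 110 mm above its underside: a straight 8 mm steel rod along y (170 mm free between end posts). The frame turns and tilts with the box; z is its up. Box weight 0.5 to 0.75 kg; its centre of mass lies about 80 mm below the bar and, unknown, up to 45 mm either way along y; hung elsewhere than above it, the heavy end tips down.
- box_end_a (a point): Middle of the underside edge of the toolbox at its +y end (95 mm from the middle); height 0 when it stands on the ledge.
- box_end_b (a point): Middle of the underside edge of the toolbox at its -y end (95 mm from the middle); height 0 when it stands on the ledge.
- toolbox: The whole toolbox: black plastic box 70 (x) x 190 (y) x 55 mm high, a clear door with bits behind it on +x, the carry bar above; origin at the middle of its underside, axes as for carry_bar.
- scale: The whole hand scale, about 190 g with its hook; origin in the middle of its cross bar, 32 mm below scale_grip, axes as for it.
- tin: Bystander: round steel screw tin, 72 mm wide, 45 mm high, origin under its centre.
- bracket: Bystander: small aluminium angle bracket, 50 x 30 mm foot, 50 mm high, origin under its foot.
- mallet: Bystander: mallet with red rubber tips lying down, head 120 mm wide and 60 mm high at its origin, handle 240 mm long to its -x.
- hinge: Bystander: silver piano hinge strip lying flat, 32 x 150 mm, 8 mm high, origin under its centre.
Not all that is in view belongs to the job. There is more than one size of the scale; the job needs the larger. Leave any turquoise look-alike of the toolbox alone.

How it is judged:
By the outcome, as a careful person would: the job done as asked, in the order asked, and still so for the second after the job is handed in, with the robot touching nothing.
It also fails if it takes over 72 s, if anything falls off the work surface, if the arm or the gripper's body presses on something with over 40 N, if the wrist force passes 120 N, or if a joint passes its speed limit or range.

## Robot

A 6-joint arm with a two-finger parallel gripper is mounted at the origin on the work surface. World frame = base frame: x ahead of the robot, y to its left, z up, the work surface at z = 0. Lengths are in mm, angles in rad, forces in N, time in s.
With the tool pointing down it reaches from about 350 to 975 mm from the base axis. Payload 7.1 kg.
Tool frame: the origin (TCP) lies on the front face of the gripper's body, between the roots of the fingers; the fingertips stand 80 mm ahead of it and the grasp point (between the pads) lies 61 mm ahead of it (env.tips_ahead is the distance from the TCP to the fingertips, in mm); z points along the fingers, y is the line along which they close (so a half turn about z gives the same grasp; the last joint's range is limited). The gripper opens to 88 mm and grips with 3 to 60 N. Pads are 20 mm wide; open, the fingers measure 115 mm over their backs; the gripper's body (75 mm by 178 mm) begins 61 mm behind the grasp point.
Start: joints at [-1.228, 0.423, 1.63, -0, 1.089, -0.019], TCP at [221.241, -584.515, 302.675] pointing down, gripper open.
Joint ranges: [-3, 3], [-0.9, 2.11], [0.09, 2.58], [-1.31, 4.45], [0.11, 2.69], [-2.54, 2.54]. Speed limits (rad/s): [2.39, 2.39, 3.01, 3.14, 3.14, 3.14].

## Interface

Orientations are given as a unit quaternion [x, y, z, w].
In Python, from station import env, set_gripper, viewer, workorder gives the robot as it stands. Calls block until the motion is done:
- env.reach(position, orientation): joint-space move of the TCP to a pose.
- env.move_l(position, rot=None, rate=150, f_stop=None): straight line of the TCP; rot=None keeps the orientation; rate is the mean speed in mm/s. With f_stop (N) it stops when the force on the tool has changed by that much, and returns True; else False.
- env.move_joints(angles): joint-space move.
- set_gripper(opening): finger opening in mm; the grip force is fixed at half the most; returns when the fingers have stopped.
- env.hold(seconds).
- env.ik(position, orientation): joint angles nearest the present ones, or None.
- env.read_state(): the state.
- viewer.camera(name): name is "scene" or "top" or "wrist"; returns the picture (400x640x3 uint8, blue, green, red); there is no depth.
- viewer.camera_params(name): a dict with "fx", "fy", "cx", "cy" (pixels), "dist" ([k1, k2, p1, p2, k3] as OpenCV has them; the pictures are not rectified), "pose" (4x4, takes a point from camera to world coordinates); the wrist camera has in their place "tool_from_camera" (4x4, takes a point from camera to tool coordinates, whose origin is the TCP and whose axes are the flange's). Camera axes: x right, y up, looking along -z (the intrinsics and any distortion apply to the point x, -y, -z); pixel columns grow to the right and rows downward; lengths in mm; the calibration is good to about 2 mm. A picture is of the moment at which its call begins: read the wrist's pose just before it. camera_params takes no time and is no camera call.
A pose or a line that the arm cannot do raises env.IKError and nothing moves.
- workorder.sign_off(): hands the job in; it is judged then, once.
The state is a dict: "time_s": time; "qpos": joint angles; "dq": joint speeds; "tau": joint torques, N m; "tool_pos": TCP position; "orientation": TCP orientation; "force": force on the tool from outside, world axes, zero at the start; "wrist_torque": the same for the moment, N m; "width": finger opening in mm; "grip_force": force on a finger pad.
Only numpy, scipy, OpenCV 4.12 (cv2) and the standard library are available. Lean on these libraries where they do the work, as an engineer would, in place of code of your own. Each camera call takes 0.05 s, during which the arm holds its last target. There are 200 camera calls.

## Working session

There is one attempt and no reset: what is moved stays moved. The work goes in short steps, each a Python script; the robot and the scene stay as the last script left them, time stands still between calls to the robot, and variables do not carry over. Pictures are saved under pics/ and viewed, at most 11 in all, crops included, and the job is handed in when it is done.

```bash
ls; mkdir -p pics; python3 - <<'E'
from station import env,viewer
import cv2,numpy as np
for n in("scene","top"):
    im=viewer.camera(n);cv2.imwrite(f"pics/{n}0.png",im)
    p=viewer.camera_params(n);print(n,p)
print(viewer.camera_params("wrist"));print(env.read_state())
E
```

```text
pics
scene {'fx': 425.7085407088084, 'fy': 425.7085407088084, 'cx': 316.21921137517364, 'cy': 200.78487556167136, 'dist': array([-0.01170556,  0.        ,  0.        ,  0.        ,  0.        ]), 'pose': array([[ 7.47794778e-01, -4.95941992e-01,  4.41411951e-01,
         9.29682862e+02],
       [ 6.63927925e-01,  5.56946201e-01, -4.99009659e-01,
        -4.19799496e+02],
       [ 1.63713469e-03,  6.66222538e-01,  7.45751199e-01,
         8.08803178e+02],
       [ 0.00000000e+00,  0.00000000e+00,  0.00000000e+00,
         1.00000000e+00]])}
top {'fx': 434.52278679774605, 'fy': 434.52278679774605, 'cx': 317.82632417799226, 'cy': 203.53791918123426, 'dist': array([0.02244211, 0.        , 0.        , 0.        , 0.        ]), 'pose': array([[ 1.54370731e-02,  9.93819974e-01, -1.09925226e-01,
         4.56246431e+02],
       [-9.99699567e-01,  1.74340518e-02,  1.72287440e-02,
         3.32178494e+01],
       [ 1.90387120e-02,  1.09626240e-01,  9.93790529e-01,
         1.10012321e+03],
       [ 0.00000000e+00,  0.00000000e+00,  0.00000000e+00,
         1.00000000e+00]])}
{'fx': 335.1527937
[... 516 characters left out ...]
00000e+00]])}
{'time_s': 0.1, 'qpos': array([-1.22798187e+00,  4.23786511e-01,  1.63055043e+00, -4.04925243e-05,
        1.08858555e+00, -1.90069696e-02]), 'dq': array([-0.00027038, -0.00158708, -0.00240851, -0.00099729,  0.00118246,
       -0.00033724]), 'tau': array([-9.74571522e-04, -5.45614600e+01, -2.74325430e+01,  6.45045494e-02,
        1.88511098e-02, -5.42910186e-05]), 'tool_pos': array([ 221.12777255, -584.18998822,  301.99037025]), 'orientation': array([ 9.83678331e-01,  1.79934708e-01, -1.24879768e-04, -6.53331119e-04]), 'force': array([0.40702165, 0.0225678 , 0.19050826]), 'wrist_torque': array([0.01932571, 0.04420223, 0.05203172]), 'grip_force': 0.0, 'width': 87.66855647870398}
```

View pics/scene0.png

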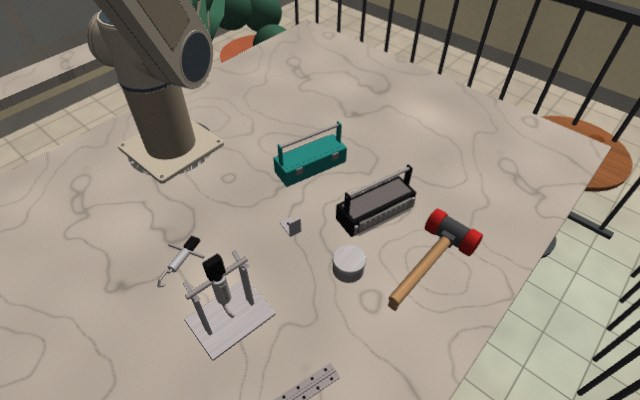

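View pics/top0.png

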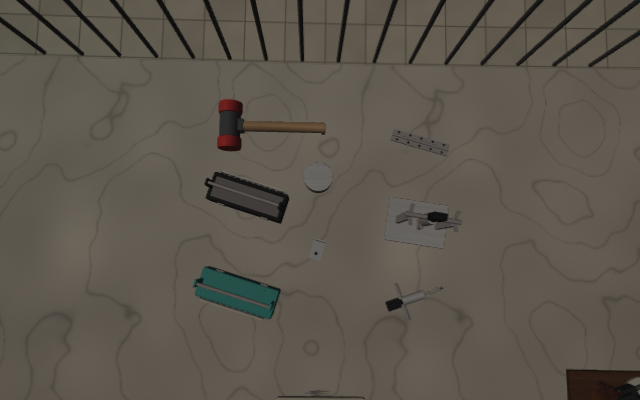

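Scale candidates: the large one hung on the stand (scene 215,268; top 437,217) and the small one lying loose (scene 180,255; top 405,302). I choose the hung one. Box candidates: black (scene 375,203; top 247,196) and turquoise (scene 310,158; top 237,292). I choose the black one. Bystanders are the tin (348,263), bracket (292,226), mallet and hinge.

```bash
python3 - <<'E'
import cv2,numpy as np
s=cv2.imread("pics/scene0.png");t=cv2.imread("pics/top0.png")
c=lambda im,x,y,w,h:cv2.resize(im[y:y+h,x:x+w],(400,300),interpolation=cv2.INTER_CUBIC)
cv2.imwrite("pics/mos.png",np.vstack([np.hstack([c(s,160,240,160,120),c(t,370,180,100,75)]),np.hstack([c(s,320,150,120,90),c(t,196,160,100,75)])]))
E
```

```text
(no output)
```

View pics/mos.png

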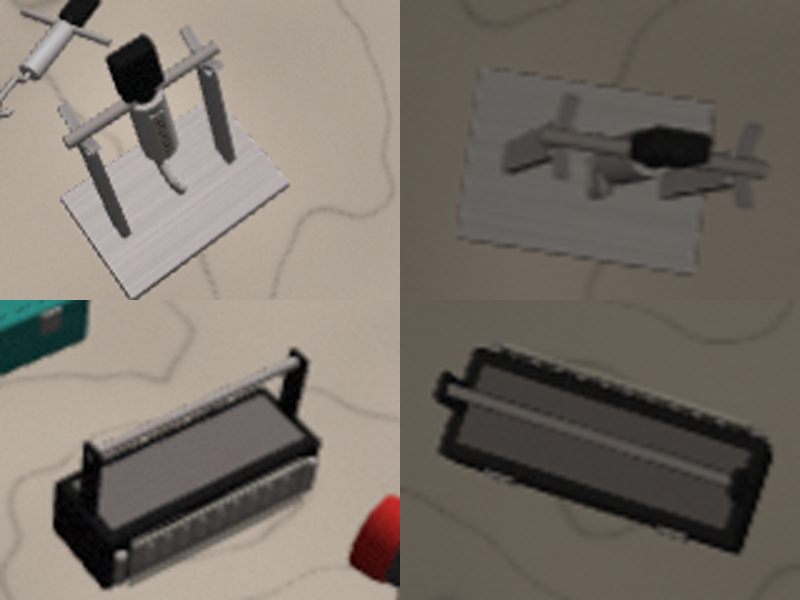

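The mosaic confirms both choices. The stand base and cross bar are clear; bar ends are at scene (188,296) and (245,259). The black box's door faces away from the robot, and its carry bar ends are at scene (349,195) and (409,170).

```bash
cat > h.py <<'E'
from station import env,set_gripper,viewer,workorder
import cv2,numpy as np
from scipy.spatial.transform import Rotation as R
def cam(n,st=None):
    p=viewer.camera_params(n)
    if n=="wrist":
        T=np.eye(4);T[:3,:3]=R.from_quat(st["orientation"]).as_matrix();T[:3,3]=st["tool_pos"]
        P=T@p["tool_from_camera"]
    else:P=p["pose"]
    return P,np.array([[p["fx"],0,p["cx"]],[0,p["fy"],p["cy"]],[0,0,1]]),p["dist"]
def back(c,uv,z):
    P,K,d=c
    q=cv2.undistortPoints(np.float64(uv).reshape(-1,1,2),K,d)[:,0]
    D=np.c_[q[:,0],-q[:,1],-np.ones(len(q))]@P[:3,:3].T
    return P[:3,3]+D*((z-P[2,3])/D[:,2])[:,None]
def proj(c,X):
    P,K,d=c
    x=(np.atleast_2d(X)-P[:3,3])@P[:3,:3]
    return cv2.projectPoints(x*[1,-1,-1],np.zeros(3),np.zeros(3),K,d)[0][:,0]
E
python3 - <<'E'
from h import *
np.set_printoptions(precision=1,suppress=True)
S,T=cam("scene"),cam("top")
def seg(n,c,uv,z):
    a=back(c,uv,z);d=a[1]-a[0];print(n,a[:,:2].tolist(),"mid",a.mean(0)[:2],"len",np.hypot(*d[:2]),"ang",np.degrees(np.arctan2(d[1],d[0])))
print("base top",back(T,[(390.5,197),(448.75,205.5),(443.25,248),(385,239.25)],6)[:,:2], back(T,[(390.5,197),(443.25,248),(448.75,205.5),(385,239.25)],6).mean(0))
print("base scene",back(S,[(184.8,320),(212,359.6),(275.2,314)],6)[:,:2])
seg("xbarS",S,[(188,296),(245.2,259.2)],155);seg("xbarT",T,[(461.75,222),(406.25,213.75)],155)
seg("cbS",S,[(349.4,195),(409.1,169.5)],110);seg("cbT",T,[(278,205),(209,183)],110)
print("tin",back(S,[(348,263)],22)[:,:2])
for k in((437,217),):print("grip T",back(T,[k],210)[:,:2])
E
```

```text
base top [[ 597.2 -170.4]
 [ 578.1 -318.6]
 [ 470.4 -302.8]
 [ 489.8 -156.2]] [ 533.9 -237.     6. ]
base scene [[ 470.7 -301.6]
 [ 575.2 -316.7]
 [ 597.9 -170.5]]
xbarS [[523.817260756723, -292.80943603161495], [540.7995959959871, -176.44710968422058]] mid [ 532.3 -234.6] len 117.59502839472535 ang 81.69666963618809
xbarT [[525.695991506249, -298.5438613475122], [541.6927680324019, -177.12166667904495]] mid [ 533.7 -237.8] len 122.47140979565323 ang 82.4947859595998
cbS [[559.8100632638207, 109.90335173365997], [613.9725399906893, 267.47057759378526]] mid [586.9 188.7] len 166.6163393861608 ang 71.03000102241425
cbT [[560.8032127104455, 107.10953459503567], [608.7150472426595, 266.05812102068467]] mid [584.8 186.6] len 166.01264112998825 ang 73.2256300395613
tin [[637.5  16.2]]
grip T [[ 531.1 -228.3]]
```

```bash
cat >> h.py <<'E'
def down(a):  # tool z down, tool x at angle a (deg)
    a=np.radians(a)/2;return np.array([np.cos(a),np.sin(a),0,0])
HK=np.array([[-16,0,-107],[-16,0,-150],[0,0,-169],[17,0,-160],[17,0,-147]])
E
python3 - <<'E'
from h import *
np.set_printoptions(precision=1,suppress=True)
for n in("scene","top"):
  for yaw in(-7.6,172.4):
    X=R.from_euler("z",yaw,degrees=True).apply(HK)+[533,-236.5,187]
    print(n,yaw,proj(cam(n),X).tolist())
env.reach([430,-225,340],down(82.4));env.hold(.2)
st=env.read_state();im=viewer.camera("wrist");cv2.imwrite("pics/w1.png",im)
for yaw in(-7.6,172.4):
    X=R.from_euler("z",yaw,degrees=True).apply(HK)+[533,-236.5,187]
    print("wrist",yaw,proj(cam("wrist",st),X).tolist())
X=R.from_euler("z",-7.6,degrees=True).apply([[0,-62,-32],[0,62,-32],[-8,-16,23],[8,16,23]])+[533,-236.5,187]
print(proj(cam("wrist",st),X).tolist(),st["qpos"],st["time_s"])
E
```

```text
scene -7.6 [[219.24246807865114, 293.1328234203901], [222.87363305672432, 303.96778689190705], [228.72181116135096, 313.9985568936491], [232.7566894741441, 317.8792143991639], [231.79127893121156, 314.8196927319314]]
scene 172.4 [[228.38304156235756, 304.57422673620385], [231.73364038636294, 315.1749512270387], [228.72181116135096, 313.9985568936491], [223.4097321811534, 306.0290620566868], [222.35716668414724, 302.89464307883225]]
top -7.6 [[423.53764322106787, 227.30002849017797], [418.9628782971922, 228.26734824261663], [417.8362117476893, 222.34413026360093], [419.5679087869372, 215.34877007374203], [420.9020308583042, 214.9116578267017]]
top 172.4 [[425.1672804993608, 213.91447640316568], [420.542044877007, 215.4137516303798], [417.8362117476893, 222.34413026360093], [417.9020735402378, 228.88067827564436], [419.22052435267796, 228.60658633967375]]
wrist -7.6 [[408.4627771264905, 181.68815133923968], [399.361981971001, 175.06454704707846], [409.0736674632574, 172.55792302250092], [425.1928921458075, 173.6987966148127], [428.5064236699998, 175.45456176196967]]
wrist 172.4 [[439.24388130905044, 181.6570942972882], [426.8644890569855, 175.03992768345944], [409.0736674632574, 172.55792302250092], [396.6784133300693, 173.72383793384307], [399.0662421186901, 175.4810825196873]]
[[443.83945544606104, 267.87613261900333], [457.4136606795345, 120.14243876383199], [466.3078328349646, 239.73696070911154], [495.7667200012852, 193.15057480687042]] [-0.5  0.2  1.9 -0.   1.1 -0.4] 1.8417
```

View pics/w1.png

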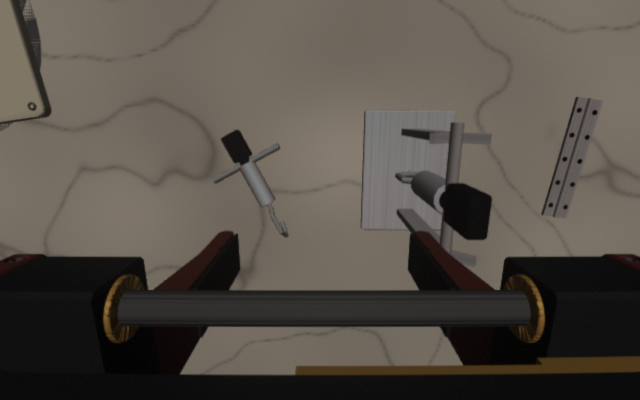

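The hung scale stands as predicted: bar ends about (457,125) and (445,262), grip at (467,212). The hook emerges at (397–412,176–180). I need a zoom to get the hook's direction.

```bash
python3 - <<'E'
from h import *
s=cv2.imread("pics/scene0.png");w=cv2.imread("pics/w1.png")
def c(im,x,y,w,h):
    o=cv2.resize(im[y:y+h,x:x+w],(400,400),interpolation=cv2.INTER_CUBIC);return cv2.convertScaleAbs(o,alpha=1.4)
cv2.imwrite("pics/z.png",np.hstack([c(s,205,280,40,40),c(w,380,150,50,50)]))
E
```

```text
(no output)
```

View pics/z.png

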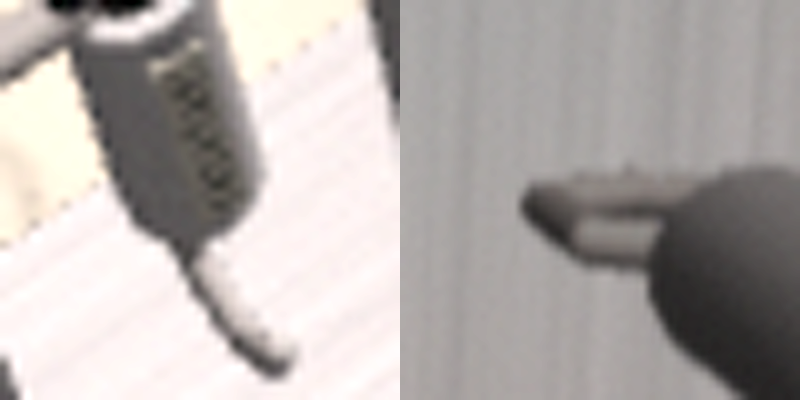

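The shank is on the robot side and the hook opens away from the robot, so the scale's yaw is about -7.6°. Box yaw is about -17.7°. Next: grasp and lift.

```bash
python3 - <<'E'
from h import *
np.set_printoptions(precision=2,suppress=True)
g=np.array([533,-236.5])
env.reach([*g,320],down(82.4))
print(env.move_l([*g,249],rate=120,f_stop=8))
set_gripper(8);st=env.read_state();print(st["width"],st["grip_force"],st["force"],st["tool_pos"])
env.move_l([*g,415],rate=150);env.hold(.2)
st=env.read_state();print(st["width"],st["force"],st["time_s"],st["tool_pos"])
cv2.imwrite("pics/s2.png",viewer.camera("scene"))
E
```

```text
False
16.38940362924103 29.982241988182068 [-1.33  1.13  1.07] [ 532.89 -236.46  249.02]
15.841821730840092 [-0.28 -0.51 -1.25] 5.6917 [ 532.81 -236.44  414.14]
```

View pics/s2.png

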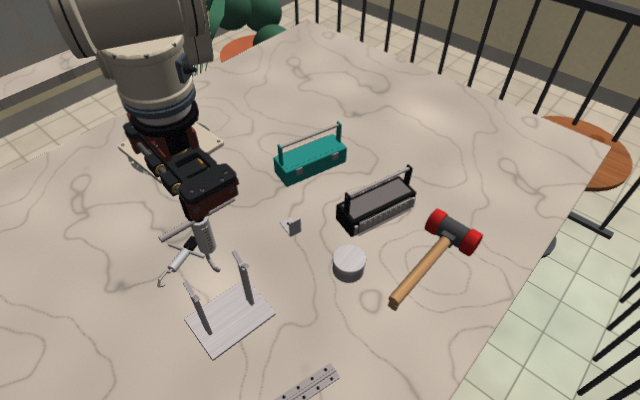

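The scale is held and clear of the stand, hanging straight (scene 205,235). Now I hook it at s=-30 mm and do a partial lift.

```bash
cat >> h.py <<'E'
YB=-17.7;B=np.array([586,187.7]);Q=down(YB+90)
_r=np.radians(YB);EX=np.array([np.cos(_r),np.sin(_r)]);EY=np.array([-np.sin(_r),np.cos(_r)])
def at(s,ox,seat): return [*(B+s*EY+ox*EX),seat+220.5+1]
def fz(n=8):
    v=[]
    for _ in range(n): env.hold(.02);v.append(env.read_state()["force"][2])
    return np.mean(v)
def plift(s,f0,z0,zmax=150,step=3):
    """raise from seat z0 until force plateaus"""
    z=z0;L=[]
    while z<zmax:
        z+=step;env.move_l(at(s,0,z),rate=30);f=f0-fz(4);L.append((z,round(f,2)))
        if len(L)>3 and f>1.8 and L[-1][1]-L[-3][1]<.25*2*step*.35:break
    return z,L
E
python3 - <<'E'
from h import *
np.set_printoptions(precision=2,suppress=True)
env.reach(at(-30,-55,193),Q)
print(env.move_l(at(-30,-55,85),rate=170,f_stop=8));env.hold(.2)
f0=fz();st=env.read_state();print("f0",f0,st["force"],st["tool_pos"],at(-30,-55,85))
print(env.move_l(at(-30,0,85),rate=70,f_stop=5));st=env.read_state();print(st["force"],st["tool_pos"],at(-30,0,85),st["time_s"])
im=viewer.camera("scene");im2=viewer.camera("wrist")
c=lambda im,x,y,w,h:cv2.resize(im[y:y+h,x:x+w],(400,400),interpolation=cv2.INTER_CUBIC)
cv2.imwrite("pics/h1.png",np.hstack([c(im,310,120,130,130),c(im2,200,50,240,240)]))
E
```

```text
False
f0 -1.8765322794537793 [ 0.65  0.01 -1.81] [524.7  175.92 307.2 ] [np.float64(524.4826267032881), np.float64(175.84197391329437), 306.5]
False
[-0.14  0.74 -1.91] [576.57 159.13 306.32] [np.float64(576.8790081722353), np.float64(159.1201555623924), 306.5] 9.3167
```

View pics/h1.png

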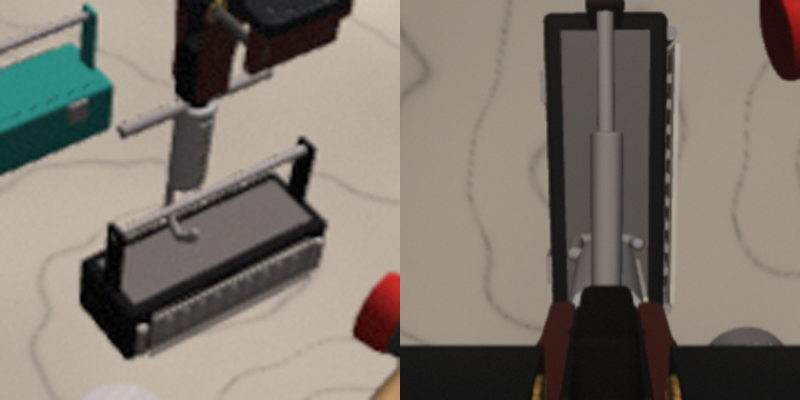

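The hook is under the bar (hook tip at 190,235 in the left crop, shank behind the bar) and aligned with it. Now the partial lifts at -30 and +30.

```bash
python3 - <<'E'
from h import *
s=-30;f0=-1.8765
print(env.move_l(at(s,0,108),rate=60,f_stop=6))
z,L=plift(s,f0,108);print(z,L,env.read_state()["time_s"])
cv2.imwrite("pics/l1.png",viewer.camera("scene"))
E
```

```text
False
141 [(111, np.float64(1.26)), (114, np.float64(1.92)), (117, np.float64(2.28)), (120, np.float64(2.87)), (123, np.float64(4.29)), (126, np.float64(4.64)), (129, np.float64(5.51)), (132, np.float64(6.2)), (135, np.float64(6.18)), (138, np.float64(6.85)), (141, np.float64(5.68))] 13.4333
```

```bash
python3 - <<'E'
from h import *
print(-1.8765-fz(30), env.read_state()["wrist_torque"])
a=viewer.camera("scene")
c=lambda im,x,y,w,h:cv2.resize(im[y:y+h,x:x+w],(400,400),interpolation=cv2.INTER_CUBIC)
cv2.imwrite("pics/l1c.png",np.hstack([c(cv2.imread("pics/scene0.png"),325,140,110,110),c(a,325,140,110,110)]))
E
```

```text
6.3581390894776515 [-0.03659774 -0.02876615  0.05358613]
```

View pics/l1c.png

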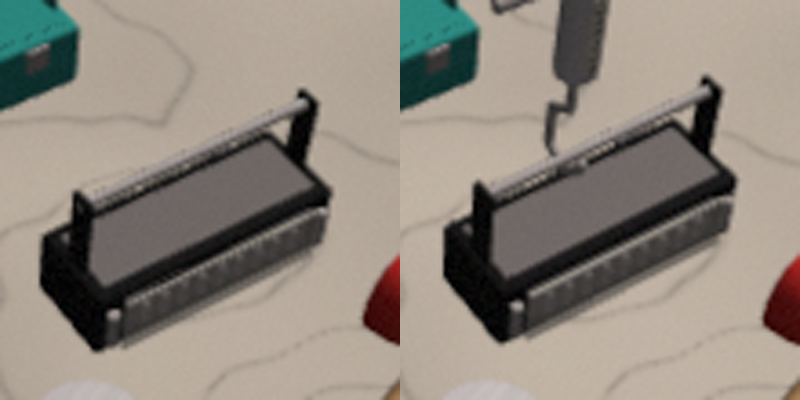

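Both ends are up, roughly 5 mm at the -y end and 9 mm at the +y end, so the box nearly balances already. I'll measure the tilt from feature flow against the first picture.

```bash
cat >> h.py <<'E'
from scipy.optimize import least_squares
UV0=np.float32([(347,192.8),(352,235.7),(410.8,166.1),(414.4,206.8),(415.2,192.3),(336.5,206)])
XM=np.array([[0,-90,115],[35,-95,0],[0,90,115],[35,95,0],[35,95,55],[-35,-95,55]])
def tilt(im,back_thr=1.0):
    g=lambda i:cv2.cvtColor(i,cv2.COLOR_BGR2GRAY)
    a=cv2.imread("pics/scene0.png")
    p0=cv2.goodFeaturesToTrack(g(a),60,.05,4,mask=cv2.fillPoly(np.zeros((400,640),np.uint8),[np.int32([(333,203),(346,188),(412,163),(420,205),(355,240),(335,222)])],255))
    kw=dict(winSize=(11,11),maxLevel=2)
    p1,ok,_=cv2.calcOpticalFlowPyrLK(g(a),g(im),p0,None,**kw);pb,ok2,_=cv2.calcOpticalFlowPyrLK(g(im),g(a),p1,None,**kw)
    m=(ok[:,0]*ok2[:,0]>0)&(np.linalg.norm(p0-pb,axis=2)[:,0]<.4);p0=p0[m,0].astype(float);p1=p1[m,0].astype(float)
    C=cam("scene")
    # 3D of each feature: nearest of plausible box planes (bar z110, lid z55, door x=35), by vertical order
    Rz=R.from_euler("z",YB,degrees=True);O=np.array([*B,0.]);X=[]
    for u in p0:
        best=None
        for z in(115,110,55):
            q=Rz.inv().apply(back(C,[u],z)[0]-O)
            if z>100 and abs(q[0])<9 and abs(q[1])<97 or z==55 and abs(q[0])<38 and abs(q[1])<98:best=q;break
        if best is None:
            P=C[0][:3,3];d=back(C,[u],0)[0]-P;pl=Rz.inv().apply(P-O);dl=Rz.inv().apply(d)
            for ax,v in((0,35),(1,-95)):
                q=pl+dl*(v-pl[ax])/dl[ax]
                if -3<q[2]<58 and abs(q[1])<98 and abs(q[0])<40:best=q;break
        X.append(best if best is not None else [np.nan]*3)
    X=np.array(X,float);k=~np.isnan(X[:,0]);X,p0,p1=X[k],p0[k],p1[k]
    pr=lambda v:proj(C,Rz.apply(R.from_euler("xyz",v[3:]).apply(X)+v[:3])+O)
    base=pr(np.zeros(6))
    f=lambda v:np.r_[(pr(v)-base-(p1-p0)).ravel(),v[3:]*[2,20,10]]
    r=least_squares(f,np.zeros(6),loss="soft_l1",f_scale=.4)
    v=r.x;e=lambda y:v[2]+R.from_euler("xyz",v[3:]).apply([0,y,0])[2]
    return dict(n=len(X),d=v[:3].round(1),rot=np.degrees(v[3:]).round(2),endA=round(e(95),1),endB=round(e(-95),1),res=np.abs(r.fun).mean().round(2))
E
python3 - <<'E'
from h import *
print(tilt(cv2.imread("pics/scene0.png")));a=viewer.camera("scene");cv2.imwrite("pics/l2.png",a);print(tilt(a),tilt(cv2.imread("pics/l1.png")))
E
```

```text
{'n': 24, 'd': array([0., 0., 0.]), 'rot': array([0., 0., 0.]), 'endA': np.float64(0.0), 'endB': np.float64(0.0), 'res': np.float64(0.0)}
{'n': 22, 'd': array([-0.2,  2.7,  9.4]), 'rot': array([ 1.37,  0.17, -0.21]), 'endA': np.float64(11.7), 'endB': np.float64(7.2), 'res': np.float64(0.18)} {'n': 20, 'd': array([ 0.7,  2.9, 10.9]), 'rot': array([ 1.57,  0.2 , -0.08]), 'endA': np.float64(13.5), 'endB': np.float64(8.3), 'res': np.float64(0.1)}
```

Hanging at 1.4–1.6° with the +y end high, so the balance spot is about 2 mm further toward -y. I'll lower, shift and lift higher.

```bash
python3 - <<'E'
from h import *
env.move_l(at(-30,0,106),rate=22);env.hold(.2)
a=viewer.camera("scene");print(tilt(a),env.read_state()["force"])
env.move_l(at(-30,0,103),rate=30);s=-32.3
env.move_l(at(s,0,103),rate=20)
env.move_l(at(s,0,128),rate=50);env.move_l(at(s,0,158),rate=25);env.hold(.6)
for i in range(3):
    a=viewer.camera("scene");print(tilt(a),-1.8765-fz(10),env.read_state()["time_s"])
cv2.imwrite("pics/l3.png",a)
E
```

```text
{'n': 22, 'd': array([-1.3,  3.2, -2.1]), 'rot': array([ 0.25,  0.16, -0.26]), 'endA': np.float64(-1.7), 'endB': np.float64(-2.6), 'res': np.float64(0.13)} [ 0.12375372 -0.08878387 -1.82208133]
{'n': 21, 'd': array([-1.7,  1.9, 22.4]), 'rot': array([-0.81,  0.52, -1.4 ]), 'endA': np.float64(21.1), 'endB': np.float64(23.8), 'res': np.float64(0.11)} 5.953557768760075 19.4083
{'n': 21, 'd': array([-1.7,  1.9, 22.5]), 'rot': array([-0.8 ,  0.51, -1.41]), 'endA': np.float64(21.1), 'endB': np.float64(23.8), 'res': np.float64(0.11)} 6.244108828887018 19.625
{'n': 21, 'd': array([-1.7,  1.9, 22.4]), 'rot': array([-0.79,  0.51, -1.42]), 'endA': np.float64(21.1), 'endB': np.float64(23.7), 'res': np.float64(0.11)} 6.315067063395075 19.8417
```

Now about -1° after removing the standing bias, so the two lifts bracket level. I'll make one small correction, hold, lower gently and unhook.

```bash
python3 - <<'E'
from h import *
env.move_l(at(-32.3,0,106),rate=22);env.move_l(at(-32.3,0,103),rate=30);env.hold(.2)
print(tilt(viewer.camera("scene")))
s=-31.3
env.move_l(at(s,0,103),rate=20)
env.move_l(at(s,0,128),rate=50);env.move_l(at(s,0,162),rate=25);env.hold(1.2)
for i in range(3):
    a=viewer.camera("scene");print(tilt(a),-1.8765-fz(10),env.read_state()["time_s"])
    env.hold(.4)
cv2.imwrite("pics/l4.png",a)
c=lambda im,x,y,w,h:cv2.resize(im[y:y+h,x:x+w],(400,400),interpolation=cv2.INTER_CUBIC)
cv2.imwrite("pics/l4c.png",np.hstack([c(cv2.imread("pics/scene0.png"),325,125,110,110),c(a,325,125,110,110)]))
E
```

```text
{'n': 21, 'd': array([-0.2,  2.7, -1.1]), 'rot': array([ 0.04,  0.28, -1.06]), 'endA': np.float64(-1.0), 'endB': np.float64(-1.1), 'res': np.float64(0.07)}
{'n': 21, 'd': array([ 0.2,  2. , 27.3]), 'rot': array([-0.74, -0.07, -1.25]), 'endA': np.float64(26.1), 'endB': np.float64(28.6), 'res': np.float64(0.12)} 6.367818240695767 26.6833
{'n': 21, 'd': array([ 0.2,  2. , 27.3]), 'rot': array([-0.73, -0.06, -1.26]), 'endA': np.float64(26.1), 'endB': np.float64(28.5), 'res': np.float64(0.12)} 6.383629368201374 27.3
{'n': 21, 'd': array([ 0.2,  2. , 27.3]), 'rot': array([-0.74, -0.08, -1.26]), 'endA': np.float64(26.1), 'endB': np.float64(28.5), 'res': np.float64(0.12)} 6.229159207365267 27.9167
```

View pics/l4c.png

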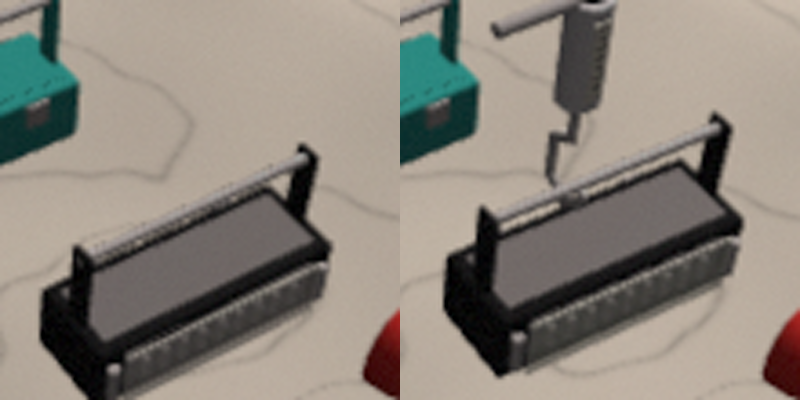

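The box hangs clear by about 26 mm, level within about 1°, and still for more than a second. Now I lower it gently, unhook, and carry the scale above the stand.

```bash
python3 - <<'E'
from h import *
np.set_printoptions(precision=2,suppress=True)
s=-31.3
env.move_l(at(s,0,106),rate=20);env.move_l(at(s,0,86),rate=40);env.hold(.2)
print(tilt(viewer.camera("scene")),env.read_state()["force"])
print("blocked",env.move_l(at(s,-58,86),rate=70,f_stop=4))
print(tilt(viewer.camera("scene")))
env.move_l(at(s,-58,193),rate=150)
g=[533,-236.5]
env.reach([*g,415],down(82.4));env.hold(.5)
st=env.read_state();print(st["tool_pos"],st["width"],st["time_s"],st["force"])
a=viewer.camera("scene");cv2.imwrite("pics/b1.png",a);b=cv2.imread("pics/s2.png")
c=lambda im,x,y,w,h:cv2.resize(im[y:y+h,x:x+w],(400,400),interpolation=cv2.INTER_CUBIC)
cv2.imwrite("pics/b1c.png",np.hstack([c(b,140,190,150,150),c(a,140,190,150,150)]))
print(np.abs(a[190:340,140:290].astype(int)-b[190:340,140:290]).max(2).__gt__(40).sum())
E
```

```text
{'n': 21, 'd': array([ 0.6,  3.2, -1. ]), 'rot': array([ 0.16,  0.32, -1.25]), 'endA': np.float64(-0.8), 'endB': np.float64(-1.3), 'res': np.float64(0.07)} [-0.13 -0.19 -1.36]
blocked False
{'n': 22, 'd': array([ 1.2,  2.5, -0. ]), 'rot': array([ 0.04,  0.36, -1.18]), 'endA': np.float64(0.0), 'endB': np.float64(-0.1), 'res': np.float64(0.09)}
[ 533.06 -236.31  415.04] 15.842872780967813 36.0833 [ 0.3  -0.15 -2.04]
55
```

View pics/b1c.png

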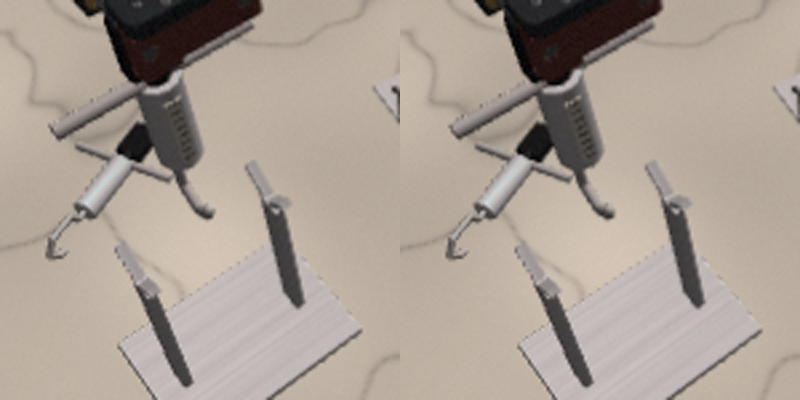

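The scale sits in the grip exactly as just after pick-up (tube and hook at the same pixels), and the stand has not moved. Hanging it back.

```bash
python3 - <<'E'
from h import *
np.set_printoptions(precision=2,suppress=True)
g=[533,-236.5]
print(env.move_l([*g,268],rate=140,f_stop=12));env.hold(.2)
print(env.move_l([*g,248],rate=25,f_stop=5));st=env.read_state();print(st["tool_pos"],st["force"])
set_gripper(88);env.hold(.3)
env.move_l([*g,340],rate=100)
env.reach([400,-400,400],down(40));env.hold(.5)
a=viewer.camera("scene");b=cv2.imread("pics/scene0.png");cv2.imwrite("pics/e.png",a)
c=lambda im,x,y,w,h:cv2.resize(im[y:y+h,x:x+w],(400,400),interpolation=cv2.INTER_CUBIC)
cv2.imwrite("pics/ec.png",np.hstack([c(b,150,150,280,250),c(a,150,150,280,250)]))
print(tilt(a),env.read_state()["time_s"])
E
```

```text
False
True
[ 532.88 -236.38  248.89] [0.19 0.68 3.59]
{'n': 22, 'd': array([1.9, 1.9, 0.9]), 'rot': array([-0.04,  0.23, -1.14]), 'endA': np.float64(0.8), 'endB': np.float64(1.0), 'res': np.float64(0.08)} 42.225
```

View pics/ec.png

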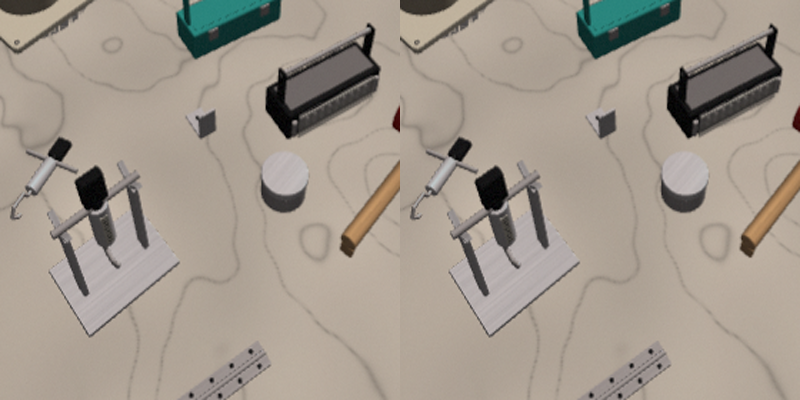

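The scale hangs in its cradles as before, the box stands, and the bystanders are unmoved.

```bash
python3 -c "
from station import workorder;print(workorder.sign_off())"
```

```text
the job is handed in; nothing more can be done
None
```

The job is handed in: the toolbox hung level to within about 1°, clear of the ledge and still for over a second (about 6.3 N, roughly 0.64 kg); it stands on the ledge again, the scale is back on its stand, nothing else moved, at about 42 s.

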